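# Rub down the silver leaf round a frame corner

### The arm

A 6-joint arm with a two-finger parallel gripper is mounted at the origin on the work surface. World frame = base frame: x ahead of the robot, y to its left, z up, the work surface at z = 0. Lengths are in m, angles in degrees, forces in N, time in s.
With the tool pointing down it reaches from about 0.3 to 0.85 m from the base axis. Payload 4.2 kg.
Tool frame: the origin (TCP) lies between the finger pads, 19 mm behind the fingertips; this is the grasp point; z points along the fingers, y is the line along which they close (so a half turn about z gives the same grasp; the last joint's range is limited). The gripper opens to 91 mm and grips with 3 to 60 N. Pads are 32 mm wide; open, the fingers measure 118 mm over their backs; the gripper's body (76 mm by 178 mm) begins 60 mm behind the grasp point.
Start: joints at [73.51, 18.312, 89.639, -0, 72.044, -1.146], TCP at [0.152, 0.555, 0.233] pointing down, gripper open.
Joint ranges: [-177.97, 177.97], [-48.28, 115.42], [12.27, 149.76], [-77.06, 257.06], [2.81, 150.46], [-146.56, 146.56]. Speed limits (degrees/s): [147.25, 147.25, 180, 180, 180, 180].

### API

Orientations are given as [roll, pitch, yaw] about the fixed x, y, z axes, in that order (R = Rz(yaw) Ry(pitch) Rx(roll)).
In Python, from bench import manip gives the robot as it stands. Calls block until the motion is done:
- manip.reach(position, orientation): joint-space move of the TCP to a pose.
- manip.move_linear(position, ori=None, max_speed=0.15): straight line of the TCP; ori=None keeps the orientation; max_speed is the mean speed in m/s.
- manip.move_j(angles): joint-space move.
- manip.move_gripper(opening, grip_force=None): opening from 0.0 (shut) to 1.0 (fully open); grip_force is the grip in N (None keeps the last); returns when the fingers have stopped.
- manip.hold(seconds).
- manip.ik(position, orientation): joint angles nearest the present ones, or None.
- manip.observe(): the state.
- manip.capture(name): name is "side" or "top"; returns the picture (480x640x3 uint8, red, green, blue); there is no depth.
- manip.get_calibration(name): a dict with "camera_matrix" (3x3 intrinsics, pixels), "D" ([k1, k2, p1, p2, k3] as OpenCV has them; the pictures are not rectified), "cam_to_world" (4x4, takes a point from camera to world coordinates). Camera axes: x right, y up, looking along -z (the intrinsics and any distortion apply to the point x, -y, -z); pixel columns grow to the right and rows downward; lengths in m; the calibration is good to about 2 mm. A picture is of the moment at which its call begins. get_calibration takes no time and is no camera call.
A pose or a line that the arm cannot do raises manip.MotionError and nothing moves.
- manip.sign_off(): hands the job in; it is judged then, once.
The state is a dict: "time_s": time; "qpos": joint angles; "joint_velocities": joint speeds; "tau": joint torques, N m; "position": TCP position; "eef_rot": TCP orientation; "wrist_force": force on the tool from outside, world axes, zero at the start; "moment": the same for the moment, N m; "width": opening from 0.0 (shut) to 1.0 (fully open); "gripper_force": force on a finger pad.
Only numpy, scipy, OpenCV 4.12 (cv2) and the standard library are available. Lean on these libraries where they do the work, as an engineer would, in place of code of your own. Each camera call takes 0.05 s, during which the arm holds its last target. There are 200 camera calls.

### The job

Rub down the row of silver leaves on top of the L-shaped picture-frame moulding: press lightly with the fingertips on the leaf next to the blue block, run them along all the leaves in order, round the corner, to the leaf next to the orange block, then move clear. Keep on the centre of the strip and press just enough that the moulding sinks a few millimetres into its pads all along, never hard; do not grip or lift the moulding, and leave the jar, brush and roller where they are.

Things in the scene. Friction and masses are not known exactly. Their poses are not given: they have to be found in the camera images.
- cradle: Fixed plywood L-shaped cradle (legs 70 mm wide, 200 mm long, 22 mm high) in which the corner moulding sits. Origin on the table under the corner leaf (leaf4), z up. Seen from above, the leg with leaf0..3 runs from the origin at 135 deg from the cradle's x axis (towards -x, +y), the leg with leaf5..8 at 225 deg (towards -x, -y).
- moulding (a joint): How far the corner moulding is pushed down into its springy pads, m: 0 at rest, 0.014 fully bottomed, negative if lifted. It moves straight down and up only, does not tilt or slide, and pushes back 0.7 N per mm; it springs back when released. More than 0.011 (about 8 N) is too hard.
- blue_block: Blue plastic block, 44 x 44 x 26 mm high, fixed to the table just beyond one end of the moulding, on the line of that leg, its centre 48 mm past the last leaf's centre. Origin at the centre of its underside. Which end it stands at varies.
- orange_block: Orange block, same size, beyond the other end of the moulding in the same way.
- jar: Loose amber jar with white lid, 52 mm across, about 70 mm high, inside the angle of the L; origin at the centre of its underside. Leave alone.
- brush: Loose paint brush with a light wooden handle lying on the table outside the leaf0 leg; origin at the middle of its underside. Leave alone.
- foam_roller: Loose small white roller, 60 mm long and 32 mm across, on a wire arm with a red handle (about 165 mm long in all), lying outside the leaf8 leg; origin under the middle of the roller. Leave alone.
- leaf0 (a point): Centre of the top face of silver leaf 0, at the end of one leg: a 34 x 24 mm silver rectangle on the flat 26 mm wide top of the moulding, 42 mm above the table at rest. The moulding's top runs on 18 mm beyond this point. All nine leaves are alike and 36 mm apart, centre to centre.
- leaf1 (a point): Centre of the top face of silver leaf 1.
- leaf2 (a point): Centre of the top face of silver leaf 2.
- leaf3 (a point): Centre of the top face of silver leaf 3.
- leaf4 (a point): Centre of the top face of silver leaf 4, at the corner. leaf0 to leaf4 lie in a straight row; leaf4 to leaf8 in another, square to the first.
- leaf5 (a point): Centre of the top face of silver leaf 5.
- leaf6 (a point): Centre of the top face of silver leaf 6.
- leaf7 (a point): Centre of the top face of silver leaf 7.
- leaf8 (a point): Centre of the top face of silver leaf 8, at the end of the other leg. The fingers count as on a leaf when the TCP is within 16 mm of its centre, seen from above, and they press with over 0.6 N.
Mind the look-alikes: they are no part of the job. Several things have the shape of the blue_block; the one meant has the colours described above.

How it is judged:
By the outcome, as a careful person would: the job done as asked, in the order asked, and still so for the second after the job is handed in, with the robot touching nothing.
It also fails if it takes over 48 s, if anything falls off the work surface, if the arm or the gripper's body presses on something with over 40 N, if the wrist force passes 120 N, or if a joint passes its speed limit or range.

## Working session

There is one attempt and no reset: what is moved stays moved. The work goes in short steps, each a Python script; the robot and the scene stay as the last script left them, time stands still between calls to the robot, and variables do not carry over. Pictures are saved under pics/ and viewed, at most 10 in all, crops included, and the job is handed in when it is done.

```bash
mkdir -p pics; ls; python3 - <<'E'
from bench import manip
import cv2
for n in("top","side"):
    im=manip.capture(n); cv2.imwrite(f"pics/{n}0.png",im[:,:,::-1]); c=manip.get_calibration(n); print(n,c)
o=manip.observe(); print(o)
E
```

```text
pics
top {'camera_matrix': array([[589.00688845,   0.        , 317.55442883],
       [  0.        , 589.00688845, 248.18635175],
       [  0.        ,   0.        ,   1.        ]]), 'D': array([0.05860523, 0.        , 0.        , 0.        , 0.        ]), 'cam_to_world': array([[-0.01999025,  0.99042536, -0.13659428,  0.46243207],
       [-0.99959462, -0.02256901, -0.01735628, -0.00678904],
       [-0.0202729 ,  0.13619195,  0.99047502,  0.9711777 ],
       [ 0.        ,  0.        ,  0.        ,  1.        ]])}
side {'camera_matrix': array([[602.53224675,   0.        , 321.03366972],
       [  0.        , 602.53224675, 239.74862959],
       [  0.        ,   0.        ,   1.        ]]), 'D': array([-0.12516831,  0.        ,  0.        ,  0.        ,  0.        ]), 'cam_to_world': array([[ 0.95943909,  0.21255903, -0.18518987,  0.43628342],
       [-0.28170121,  0.74848426, -0.60034635, -0.46750246],
       [ 0.01100267,  0.62816396,  0.7780032 ,  0.6789796 ],
       [ 0.        ,  0.        ,  0.        ,  1.        ]])}
{'time_s': 0.1, 'qpos': array([ 7.35090707e+01,  1.83467252e+01,  8.96996396e+01,  1.20380255e-03,
        7.20417728e+01, -1.14665434e+00]), 'joint_velocities': array([-0.06105172, -0.07929299, -0.09957107, -0.00344958,  0.13302762,
        0.10015191]), 'tau': array([ 1.19670303e-04, -4.13332951e+01, -2.32509023e+01,  7.28761987e-02,
        4.22633754e-02, -3.38736322e-05]), 'position': array([0.15203836, 0.55410618, 0.23201536]), 'eef_rot': array([-1.79911903e+02, -2.90812483e-03,  1.64655351e+02]), 'wrist_force': array([-0.11265372, -0.35092682,  0.40130162]), 'moment': array([ 0.02089214,  0.01855395, -0.03568833]), 'gripper_force': 0.0, 'width': 1.001431553112672}
```

View pics/top0.png

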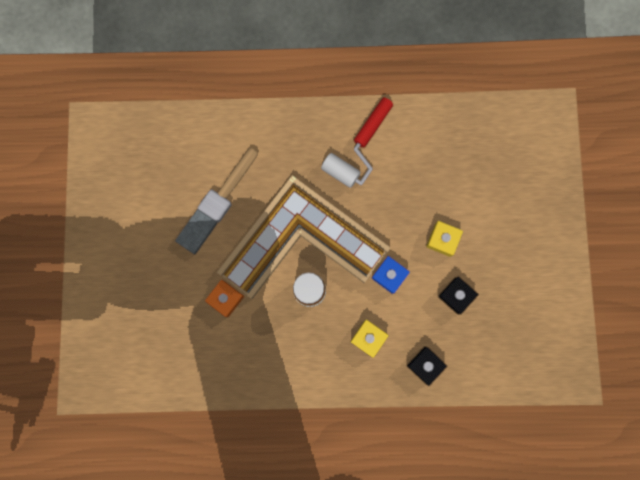

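View pics/side0.png

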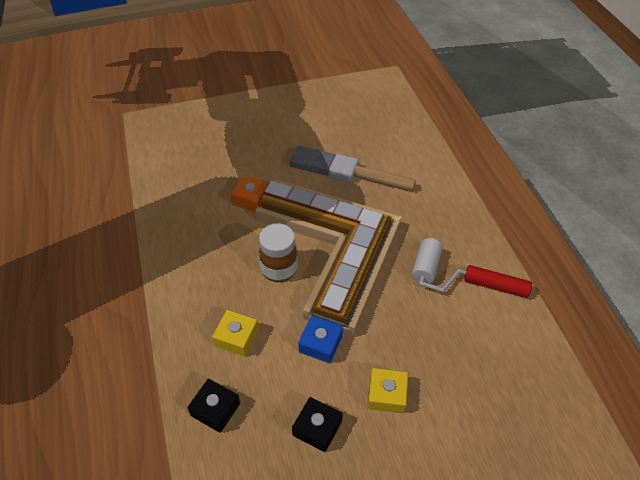

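The top view shows one blue block at (391,274), at the end of the right leg, which is the roller's side (leaf8). The orange block is at (224,298), at the end of the left leg, the brush's side (leaf0). The look-alikes are yellow at (446,238) and (370,339), and black at (458,295) and (427,366), none with the right colour. So I'll run leaf8 → leaf4 → leaf0, and I'm enlarging a crop to confirm.

```bash
python3 - <<'E'
import cv2
a=cv2.imread("pics/top0.png")[165:315,200:410]; cv2.imwrite("pics/topc.png",cv2.resize(a,None,fx=3.8,fy=3.8,interpolation=cv2.INTER_CUBIC))
a=cv2.imread("pics/side0.png")[165:365,225:425]; cv2.imwrite("pics/sidec.png",cv2.resize(a,None,fx=3,fy=3,interpolation=cv2.INTER_CUBIC))
E
```

```text
(no output)
```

View pics/topc.png

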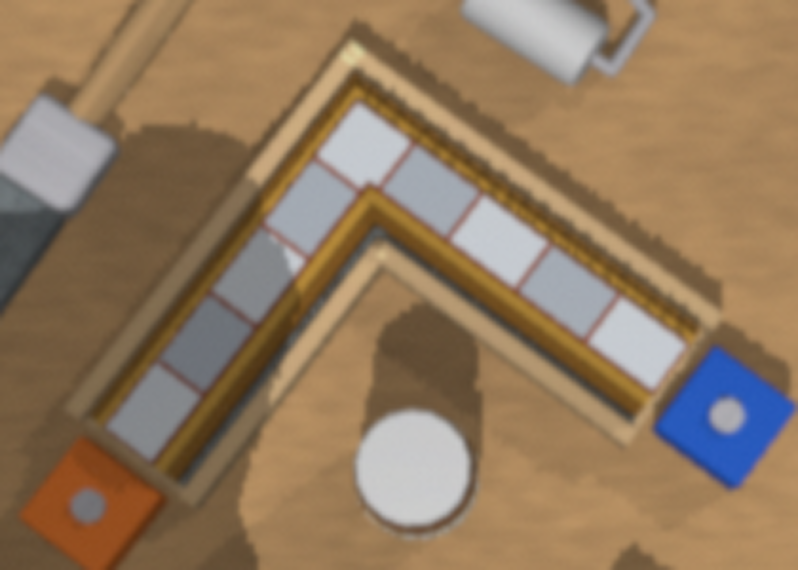

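View pics/sidec.png

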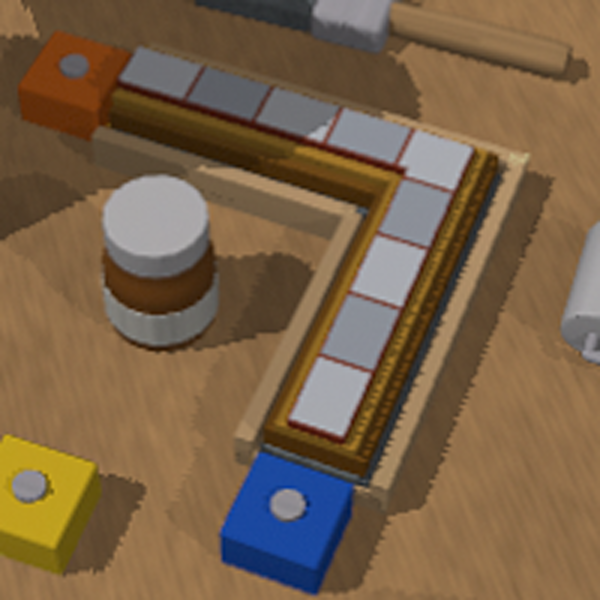

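The crops confirm it: blue touches the right leg's end (leaf8), orange the left leg's end (leaf0). I'm fitting the L's pose from the leaf centres I read off both crops.

```bash
cat > h.py <<'E'
import numpy as np, cv2
from scipy.optimize import least_squares
from bench import manip
def leaves(p):
    x,y,a=p; s=.036*np.arange(4,-1,-1); out=[]
    for i in range(9):
        t=a+np.radians(135 if i<4 else 225); d=.036*abs(4-i)
        out.append([x+d*np.cos(t),y+d*np.sin(t),.042])
    return np.array(out)
def proj(n,P):
    c=manip.get_calibration(n); T=np.linalg.inv(c["cam_to_world"]); T=np.diag([1,-1,-1,1])@T
    return cv2.projectPoints(P,cv2.Rodrigues(T[:3,:3])[0],T[:3,3],c["camera_matrix"],c["D"])[0][:,0]
top=np.array([(152,412),(207,343),(258,275),(313,208),(364,145),(430,190),(499,240),(569,290),(637,345)])/3.8+[200,165]
side=np.array([(160,72),(231,93),(297,114),(370,135),(437,160),(415,212),(388,271),(361,333),(330,398)])/3+[225,165]
def fit(ns):
    d=dict(top=top,side=side)
    return least_squares(lambda p:np.concatenate([(proj(n,leaves(p))-d[n]).ravel() for n in ns]),[.5,.05,0.])
E
python3 - <<'E'
from h import *
for ns in (["top"],["side"],["top","side"]):
    r=fit(ns); print(ns,r.x[:2],np.degrees(r.x[2]),np.sqrt(np.mean(r.fun**2)))
p=r.x; L=leaves(p); print(L.round(4)); np.save("L.npy",L); yaw=np.degrees(p[2])
for k in (45,-45,135,-135):
    js=[manip.ik([*L[i][:2],.058],[180,0,yaw+k]) for i in (8,4,0)]
    print(k,[None if j is None else np.round(j) for j in js])
E
```

```text
['top'] [0.66625306 0.04343934] 6.792895169032158 0.38414274651059643
['side'] [0.66780016 0.04261378] 6.6701651150219785 0.45831558878643863
['top', 'side'] [0.66715009 0.04301218] 6.746805033868831 0.5811150350059351
[[ 0.5541  0.1322  0.042 ]
 [ 0.5823  0.1099  0.042 ]
 [ 0.6106  0.0876  0.042 ]
 [ 0.6389  0.0653  0.042 ]
 [ 0.6672  0.043   0.042 ]
 [ 0.6449  0.0147  0.042 ]
 [ 0.6226 -0.0135  0.042 ]
 [ 0.6003 -0.0418  0.042 ]
 [ 0.578  -0.0701  0.042 ]]
45 [array([ -8.,  28., 102.,  -0.,  50.,  30.]), array([ 3., 35., 89., -0., 56., 41.]), array([ 12.,  27., 104.,  -0.,  49.,  51.])]
-45 [array([ -8.,  28., 102.,  -0.,  50., 120.]), array([  3.,  35.,  89.,  -0.,  56., 131.]), array([ 12.,  27., 104.,  -0.,  49., 141.])]
135 [array([ -8.,  28., 102.,   0.,  50., -60.]), array([  3.,  35.,  89.,   0.,  56., -49.]), array([ 12.,  27., 104.,   0.,  49., -39.])]
-135 [None, array([   3.,   35.,   89.,    0.,   56., -139.]), array([  12.,   27.,  104.,    0.,   49., -129.])]
```

```bash
cat >> h.py <<'E'
def st(tag,n=3):
    o=[manip.observe()]
    for _ in range(n-1): manip.hold(.04); o.append(manip.observe())
    f=np.mean([q["wrist_force"] for q in o],0); p=o[-1]["position"]
    print(tag,"t",round(o[-1]["time_s"],2),"p",p.round(4),"F",f.round(2)); return p,f
E
python3 - <<'E'
from h import *
L=np.load("L.npy"); ori=[180,0,6.75+45]
manip.move_gripper(0.0,10)
manip.reach([*L[8][:2],.15],ori); st("above")
manip.move_linear([*L[8][:2],.075],max_speed=.1); manip.hold(.2); st("pre",6)
cv2.imwrite("pics/pre.png",cv2.resize(manip.capture("side")[150:400,220:470,::-1],None,fx=2.4,fy=2.4))
E
```

```text
above t 4.23 p [ 0.5781 -0.0693  0.1501] F [-0.02  0.06  0.25]
pre t 5.54 p [ 0.5781 -0.0701  0.0753] F [-0.19  0.07 -0.11]
```

View pics/pre.png

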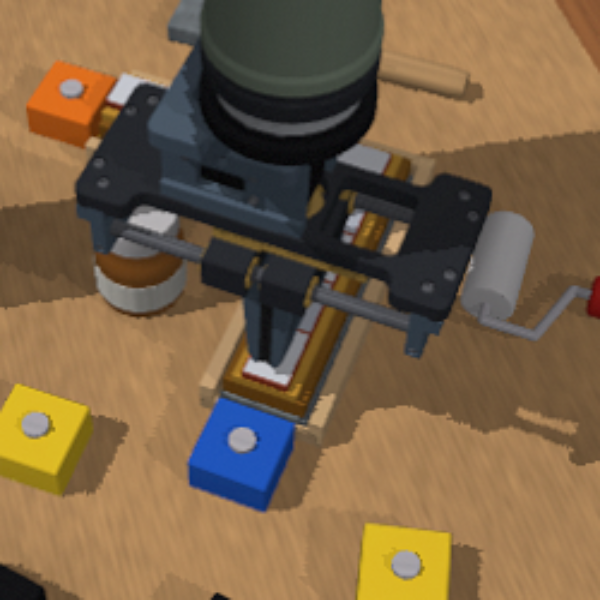

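The fingertips are over leaf8, next to the blue block, and the body is well above the jar. Pressing now.

```bash
python3 - <<'E'
from h import *
L=np.load("L.npy")
for z in (.0625,.060,.058,.056):
    manip.move_linear([*L[8][:2],z],max_speed=.03); p,f=st(z,5)
    if f[2]>3: break
E
```

```text
0.0625 t 6.33 p [ 0.5781 -0.0701  0.0626] F [-0.36 -0.22  0.34]
0.06 t 6.74 p [ 0.5781 -0.0701  0.0601] F [-0.09  0.17  0.63]
0.058 t 7.16 p [ 0.5782 -0.0701  0.0582] F [0.06 0.48 2.15]
0.056 t 7.58 p [ 0.5782 -0.0701  0.0562] F [0.16 0.01 3.3 ]
```

```bash
python3 - <<'E'
from h import *
L=np.load("L.npy"); z=.056
for i in range(7,-1,-1):
    manip.move_linear([*L[i][:2],z],max_speed=.04); p,f=st(i,4)
    if not 1.5<f[2]<5.5: 
        z+=np.clip((f[2]-3.4)/700,-.0015,.0015); print("adj",z)
E
```

```text
7 t 8.75 p [ 0.6006 -0.0414  0.0561] F [-0.09  0.97  3.66]
6 t 9.93 p [ 0.6229 -0.0131  0.0562] F [0.15 0.9  3.71]
5 t 11.1 p [0.6452 0.0152 0.0562] F [-0.2   0.65  3.41]
4 t 12.28 p [0.6675 0.0435 0.0562] F [-0.3   0.66  3.25]
3 t 13.45 p [0.6385 0.0656 0.0558] F [-0.09 -0.08  3.78]
2 t 14.62 p [0.6101 0.0879 0.0557] F [-0.31  1.15  3.38]
1 t 15.8 p [0.5819 0.1102 0.0558] F [0.01 1.48 3.47]
0 t 16.98 p [0.5536 0.1325 0.0558] F [0.16 0.95 3.55]
```

Pressure held at about 3.5 N through every leaf. I'll lift clear and check.

```bash
python3 - <<'E'
from h import *
L=np.load("L.npy")
manip.move_linear([*L[0][:2],.16],max_speed=.08)
manip.reach([.35,.3,.25],[180,0,51.75]); manip.hold(.5); st("clear")
cv2.imwrite("pics/end.png",manip.capture("side")[:,:,::-1])
E
```

```text
clear t 20.09 p [0.3501 0.2999 0.25  ] F [ 0.01 -0.06 -0.23]
```

View pics/end.png

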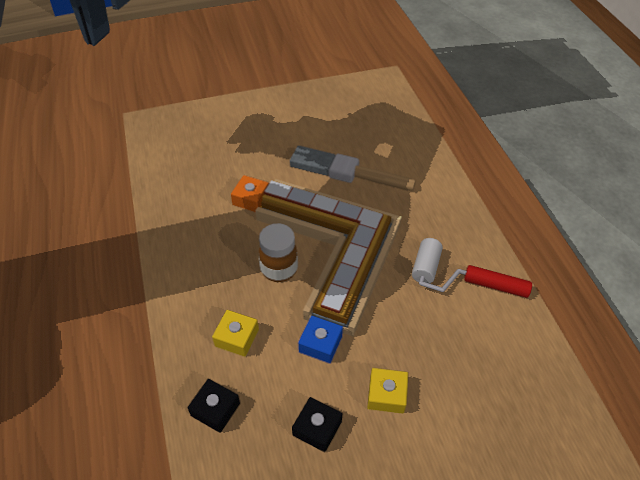

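The jar (278,252), brush and roller haven't moved, and the arm is clear.

```bash
python3 -c "
from bench import manip
print(manip.sign_off())"
```

```text
the job is handed in; nothing more can be done
None
```

I rubbed the leaves down in order from leaf8 (blue block) round the corner to leaf0 (orange block), pressing at about 3.5 N (roughly 5 mm of sink). I then moved clear with the jar, brush and roller where they were, and handed the job in at about 20 s; no verdict was returned.

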